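# Close, pin and hold the hinged blow mould

## Task

Get the hinged blow mould ready for the next piece: swing both halves fully shut, then take the yellow-handled locking pin out of the cork block and push it down through the lined-up brass eyes until its collar sits on the top eye. The pin is a loose fit, so then let go of it and finish holding the mould: grip the two wooden handles together between the fingers, squeezing both halves firmly shut, and stay like that. Do not shift the other things on the bench.

Things in the scene. Friction and masses are not known exactly. Their poses are not given: they have to be found in the camera images.
- mould_base: dark steel base plate of the hinged blow mould, 185 x 120 x 10 mm, bolted to the bench. Origin: on the upright hinge axis, at bench height. x points from the front grips to the hinge (away from the robot), so the halves and levers extend from the hinge along -x; y to the mould's left; z up. The black half shells together are 88 mm across, 13 to 85 mm above the bench
- mould_left (a joint): opening of the left (+y) half about the hinge, rad: 0 = fully shut against its stop on the centre plane, grows to at most 0.8 as its lever swings to +y. Stiff hinge with dry friction (about 0.35 N m, i.e. 2 N at the grip): stays where it is left, no spring
- mould_right (a joint): the same for the right (-y) half: 0 = fully shut, grows as its lever swings to -y; same friction
- grip_left: upright round wooden grip on the end of the left lever: 16 mm diameter, 75 mm tall, a sleeve that also turns freely about its own axis (ignore its yaw). Origin: centre of its lower end, 50 mm above the bench (its top is at 125 mm), 190 mm from the hinge along the mould's -x and, when shut, 18 mm to the left of the centre plane. z up. Levers and eyes below it reach 62 mm above the bench
- grip_right: the same grip on the right lever, 18 mm to the right of the centre plane when shut. With the mould shut the two grips stand side by side, 52 mm over both outsides along the mould's y, with 20 mm between them; the flat lever bars below are 60 mm over their outer faces
- eye_left (a point): centre of the upright pin hole at the top face of the left half's upper eye (brass lug), 62 mm above the bench, 135 mm from the hinge along -x; on the centre plane when that half is shut. Hole 14 mm with a 2 mm chamfer; the eye is 10 mm thick, with a second left eye below it (18 to 28 mm above the bench)
- eye_right (a point): centre of the 14 mm pin hole at the top face of the right half's single eye, 45 mm above the bench (10 mm thick), which lies between the two left eyes. With both halves shut it is straight below eye_left and the pin can pass all three eyes
- pin: loose locking pin, upright at the start in the cork block: steel shank 10 mm diameter with a 6 mm long conical tip, 48 mm from tip to shoulder; then a brass collar 24 mm diameter, 5 mm thick; then a yellow handle 20 mm diameter, 45 mm tall (grip it there); 98 mm in all, 60 g. Origin: at the tip, z along the pin towards the handle
- pin_shoulder (a point): point on the pin's axis at the underside of the brass collar, 48 mm above the tip. Fully home: it lies on the top face of the left half's upper eye
- cork_block: square cork block fixed to the bench, 70 x 70 x 46 mm, in which the pin stands in a central upright hole of 11.5 mm, 40 mm deep (the tip is 6 mm above the bench, the handle runs from 59 to 104 mm). Origin: centre of its underside
- frit_jar: loose amber glass jar with a red cap, 64 mm across, 120 mm tall; origin: centre of its underside. Bystander
- green_bottle: loose green glass bottle with a red cap, 60 mm across, 150 mm tall; origin: centre of its underside. Bystander
- tumbler: loose blue open cup, 72 mm across the rim, 90 mm tall; origin: centre of its underside. Bystander
- cork_disc: loose round cork disc, 90 mm across, 18 mm thick, lying flat; origin: centre of its underside. Bystander
- paddle: loose wooden paddle lying flat, 270 mm long overall, blade 150 x 80 x 14 mm along its +x, round handle along its -x; origin: underside, where handle meets blade. Bystander
- brush: loose hand brush lying flat along its x axis, about 200 mm long; origin on its underside. Bystander
- graphite_pad: loose black block 100 x 80 x 20 mm lying flat between the robot and the mould; origin: centre of its underside. Bystander
Not all that is in view belongs to the job. Of the things that look like the pin, the smallest one is meant.

How it is judged:
By the outcome, as a careful person would: the job done as asked, in the order asked, and still so for the second after the job is handed in, while the arm keeps its last pose, push and grip.
It also fails if it takes over 58 s, if anything falls off the work surface, if the arm or the gripper's body presses on something with over 40 N, if the wrist force passes 120 N, or if a joint passes its speed limit or range.

## Robot

A 6-joint arm with a two-finger parallel gripper is mounted at the origin on the work surface. World frame = base frame: x ahead of the robot, y to its left, z up, the work surface at z = 0. Lengths are in m, angles in rad, forces in N, time in s.
With the tool pointing down it reaches from about 0.275 to 0.725 m from the base axis. Payload 5.6 kg.
Tool frame: the origin (TCP) lies on the centre line of the jaws, within the pads' length; the fingertips stand 17 mm ahead of it and the grasp point (between the pads) lies 2 mm behind it (r.tip_reach is the distance from the TCP to the fingertips, in m); x points along the fingers, y is the direction in which the jaws open and shut, and the axes are right-handed (so a half turn about x gives the same grasp; the last joint's range is limited). The gripper opens to 85 mm and grips with 20 to 120 N. Pads are 22 mm wide; open, the fingers measure 114 mm over their backs; the gripper's body (76 mm by 85 mm) begins 54 mm behind the grasp point. The pads swing forward as they close: fully open they stand 13 mm farther back than shut.
Start: joints at [-0.829, 0.255, 0.108, 0, -1.424, -0.285], TCP at [0.243, -0.494, 0.248] pointing down, gripper open.
Joint ranges: [-2.95, 2.95], [-1.21, 1.97], [-1.09, 1.5], [-2.87, 1.71], [-2.94, -0.07], [-3.05, 3.05]. Speed limits (rad/s): [2.57, 2.57, 3.14, 3.14, 3.14, 3.14].

## Interface

Orientations are given as [roll, pitch, yaw] about the fixed x, y, z axes, in that order (R = Rz(yaw) Ry(pitch) Rx(roll)).
In Python, from plant import r, read_camera, get_calibration gives the robot as it stands. The module is installed in compiled form; this text tells all that it offers.
- The arm moves only by the tool step_arm, never from a script. Its argument "deltas" is a list of rows, each an object with "dr": the turn, a rotation vector about the tool's x, y, z in degrees, a list of three; "delta_pos": the shift along the tool's x, y, z in mm, a list of three; "hand": the closure in counts, from 0 (fully open) to 255 (shut). A call has 1 to 10 rows; each row shifts and turns the commanded pose from where the row before left it, along the tool's axes as they then stand; what a row does not reach is not made up. A row lasts 1/8 s, in which the tool goes at most 62.5 mm and 10.7 degrees, less where a joint would pass 70% of its speed; a pose out of reach is approached as far as the arm can. A call with a gripper value outside its range is refused whole. The fingers move at their own pace and stop on an object; "squeeze" is the grip in N (left out, the last holds). Time passes only in rows, so rows that do not move let the fingers close. It gives the time, the measured TCP pose, the force and the opening at its end, in the units of the state.
- r.sense(): the state, without advancing time (a new reading comes with each control period).
- read_camera(name): name is "scene" or "top" or "wrist"; returns the picture (384x512x3 uint8, blue, green, red); there is no depth.
- get_calibration(name): a dict with "fx", "fy", "cx", "cy" (pixels), "k1" (the pictures are not rectified: a ray, as slopes to the right and down, at radius r is drawn at 1 + k1 r^2 times it, then the intrinsics apply), "R" (3x3) and "t" (3): a world point X has camera coordinates R X + t. Camera axes: x right, y down, z forward; pixel columns grow to the right and rows downward; lengths in m; the calibration is good to about 2 mm. A picture is of the moment at which its call begins: read the wrist's pose just before it. get_calibration takes no time and is no camera call; for the wrist camera it gives the pose at the moment of the call.
- r.hand_in(): hands the job in, once; it reports no verdict.
The state is a dict: "time_s": time; "q": joint angles; "qd": joint speeds; "joint_torque": joint torques, N m; "tool_pos": TCP position; "ee_rot": TCP orientation; "ft_force": force on the tool from outside, world axes, zero at the start; "ft_torque": the same for the moment, N m; "width": opening from 0.0 (shut) to 1.0 (fully open).
Only numpy, scipy, OpenCV 4.12 (cv2) and the standard library are available. Lean on these libraries where they do the work, as an engineer would, in place of code of your own. Each camera call takes 0.05 s, during which the arm holds its last target.

## Working session

There is one attempt and no reset: what is moved stays moved. The work goes in short steps, Python scripts to look and compute and a tool call to move; the robot and the scene stay as the last step left them, time stands still between calls to the robot, and variables do not carry over. Pictures are saved under pics/ and viewed, and the job is handed in when it is done.

Besides the shell and the picture viewer there is one more tool, called after ">>>" as name(argument=value, ...), one argument or row to a line, values as JSON. step_arm: Moves the arm, as the interface text tells. Its arguments: {"type":"object","properties":{"deltas":{"type":"array"},"squeeze":{"type":"number"}},"required":["deltas"]}

```bash
mkdir -p pics; python3 - <<'E'
from plant import r, read_camera, get_calibration
import cv2
for n in ["scene","top"]:
    im=read_camera(n); cv2.imwrite(f"pics/{n}0.png",im)
    c=get_calibration(n); print(n,{k:(v.tolist() if hasattr(v,'tolist') else v) for k,v in c.items()})
s=r.sense(); print(s, r.tip_reach)
E
```

```text
scene {'fx': 449.9099570116333, 'fy': 449.9099570116333, 'cx': 257.52889695787485, 'cy': 193.8750223818301, 'k1': 0.018676240534057163, 'R': [[-0.010123972141748797, 0.9998173182076628, -0.016212199113946533], [0.5868688110707257, -0.007186078650656176, -0.8096501459680343], [-0.8096187397661357, -0.017711309541186878, -0.586688849164385]], 't': [0.010392757581584328, -0.27856056068975305, 1.7992416693457791]}
top {'fx': 347.3606558377988, 'fy': 347.3606558377988, 'cx': 258.4119181357373, 'cy': 191.87637467821293, 'k1': 0.01131734679602123, 'R': [[-0.027976460719161683, -0.9993069047224808, -0.024556624760002713], [-0.9966386748135979, 0.02977721106579827, -0.07631952284271017], [0.07699785394038765, 0.022338931825789644, -0.9967809702303999]], 't': [0.011054044371665099, 0.5988451414210767, 1.339256339046817]}
{'time_s': 0.1, 'q': array([-8.29387792e-01,  2.55715000e-01,  1.07121434e-01, -3.96624147e-04,
       -1.42387379e+00, -2.84625920e-01]), 'qd': array([-0.00013413, -0.00217154,  0.00418904,  0.00054522, -0.00121726,
       -0.00068212]), 'joint_torque': array([-2.83121153e-03, -3.87607527e+01,  2.38471878e+01,  5.37792474e+00,
       -3.84081941e-03, -1.06657458e-05]), 'tool_pos': array([ 0.24246362, -0.49322134,  0.24747081]), 'ee_rot': array([1.62486032, 1.56907987, 2.08158455]), 'ft_force': array([ 0.73272566, -0.70921056,  0.0816049 ]), 'ft_torque': array([ 0.01240513, -0.00362111,  0.06276646]), 'width': 1.000857451250913} 0.017
```

View pics/scene0.png

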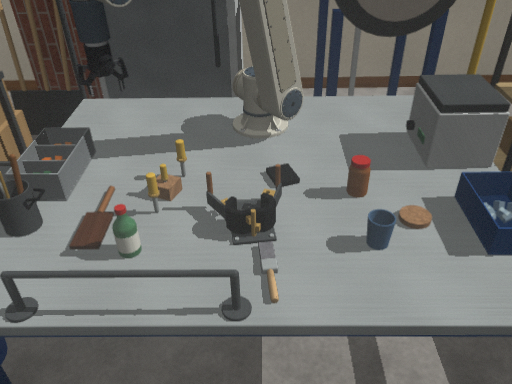

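View pics/top0.png

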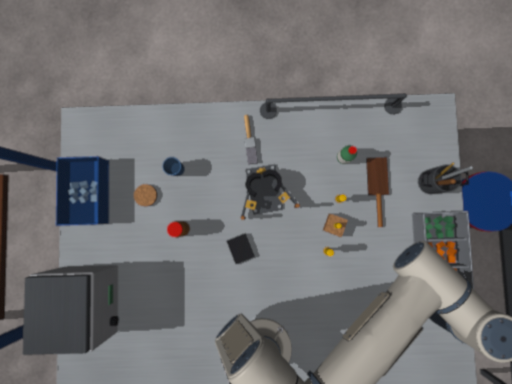

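Three pin-like things show up in the scene view: (181,150), (153,185) and (164,172). The last stands in the cork block and looks smallest. I'll check enlarged crops.

```bash
python3 - <<'E'
import cv2,numpy as np
a=cv2.imread("pics/scene0.png");b=cv2.imread("pics/top0.png")
A=cv2.resize(a[130:225,135:295],None,fx=4.8,fy=4.8,interpolation=cv2.INTER_CUBIC)
cv2.imwrite("pics/cropA.png",A)
B=cv2.resize(b[155:265,225:365],None,fx=5,fy=5,interpolation=cv2.INTER_CUBIC)
cv2.imwrite("pics/cropB.png",B)
E
```

```text
(no output)
```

View pics/cropA.png

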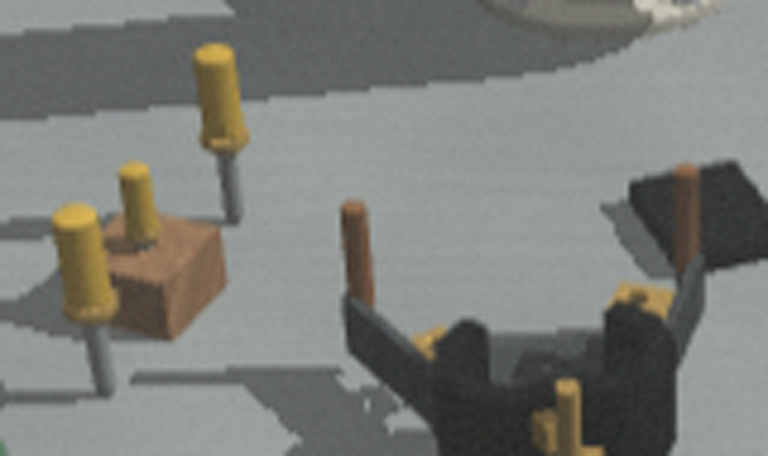

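View pics/cropB.png

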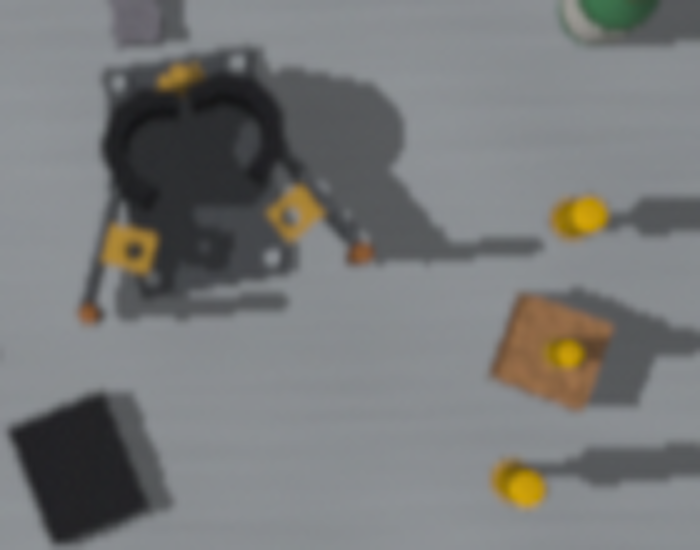

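The pin in the cork block, scene (164,172) and top (339,226), is clearly the smallest: a thin handle versus the two thick ones at scene (153,185) and (181,150). Next I'll measure positions.

```bash
cat > h.py <<'E'
import numpy as np, cv2
from plant import r, read_camera, get_calibration
def ray(c,u,v):
    x=(u-c['cx'])/c['fx']; y=(v-c['cy'])/c['fy']
    a,b=x,y
    for _ in range(20):
        k=1+c['k1']*(a*a+b*b); a,b=x/k,y/k
    R=np.array(c['R']);t=np.array(c['t'])
    return -R.T@t, R.T@np.array([a,b,1.])
def onz(c,u,v,z):
    o,d=ray(c,u,v); return o+d*(z-o[2])/d[2]
def tri(c1,p1,c2,p2):
    o1,d1=ray(c1,*p1);o2,d2=ray(c2,*p2)
    d1/=np.linalg.norm(d1);d2/=np.linalg.norm(d2)
    A=np.stack([d1,-d2],1);s=np.linalg.lstsq(A,o2-o1,rcond=None)[0]
    a=o1+d1*s[0];b=o2+d2*s[1];return (a+b)/2,np.linalg.norm(a-b)
def proj(c,X):
    p=np.array(c['R'])@np.array(X)+np.array(c['t']);a,b=p[0]/p[2],p[1]/p[2];k=1+c['k1']*(a*a+b*b)
    return np.array([c['fx']*a*k+c['cx'],c['fy']*b*k+c['cy']])
np.set_printoptions(precision=4,suppress=True)
E
python3 - <<'E'
from h import *
T=get_calibration('top');S=get_calibration('scene')
f=lambda u,v:(u/5+225-.4,v/5+155-.4)
g=lambda u,v:(u/4.8+135-.4,v/4.8+130-.4)
for n,p,z in [('gl',(90,313),.125),('gr',(360,254),.125),('hinge',(188,76),.09),('eyeL',(133,249),.062),('eyeR',(292,213),.045),('pin',(569,352),.104),('tall1',(588,215),.15),('tall2',(524,488),.15)]:
    print(n,onz(T,*f(*p),z))
for n,p,z in [('gl',(686,170),.125),('gr',(354,207),.125),('pin',(134,170),.104),('hinge',(567,385),.1)]:
    print('S',n,onz(S,*g(*p),z))
for n,a,b in [('gl',(90,313),(686,170)),('gr',(360,254),(354,207)),('pin',(569,352),(134,170)),('hinge',(190,72),(567,385)),('tall1',(588,215),(75,212)),('tall2',(524,488),(213,52)),]:
    print('tri',n,tri(T,f(*a),S,g(*b)))
for n,p in [('cork',[(525,292),(614,325),(580,410),(491,377)])]:
    print(n,[onz(T,*f(*q),.046) for q in p])
# plate bolts
for p in [(118,81),(237,62),(272,257)]: print('bolt',onz(T,*f(*p),.012))
for p in [(8,430),(103,390),(150,510),(55,546)]: print('pad',onz(T,*f(*p),.02))
E
```

```text
gl [0.5011 0.0511 0.125 ]
gr [ 0.538  -0.1449  0.125 ]
hinge [ 0.6762 -0.0243  0.09  ]
eyeL [0.549  0.0216 0.062 ]
eyeR [ 0.5739 -0.1008  0.045 ]
pin [ 0.4632 -0.2957  0.104 ]
tall1 [ 0.56   -0.3041  0.15  ]
tall2 [ 0.3707 -0.2508  0.15  ]
S gl [0.5039 0.0552 0.125 ]
S gr [ 0.5421 -0.1438  0.125 ]
S pin [ 0.4653 -0.2924  0.104 ]
S hinge [ 0.6841 -0.0145  0.1   ]
tri gl (array([0.5011, 0.0533, 0.1231]), np.float64(0.004106713781625927))
tri gr (array([ 0.5381, -0.1448,  0.1224]), np.float64(0.000671843362003248))
tri pin (array([ 0.4629, -0.2945,  0.1026]), np.float64(0.002871175950282276))
tri hinge (array([ 0.6782, -0.0203,  0.0953]), np.float64(0.011173064871685017))
tri tall1 (array([ 0.5607, -0.3064,  0.1353]), np.float64(0.0017550438491007716))
tri tall2 (array([ 0.3692, -0.2533,  0.1348]), np.float64(0.00020575618947105264))
cork [array([ 0.5082, -0.2762,  0.046 ]), array([ 0.4813, -0.3424,  0.046 ]), array([ 0.4178, -0.3137,  0.046 ]), array([ 0.4444, -0.2476,  0.046 ])]
bolt [0.685  0.0322 0.012 ]
bolt [ 0.6972 -0.0628  0.012 ]
bolt [ 0.5416 -0.0855  0.012 ]
pad [0.4126 0.1246 0.02  ]
pad [0.4415 0.0498 0.02  ]
pad [0.3482 0.0156 0.02  ]
pad [0.3225 0.09   0.02  ]
```

```bash
cat >> h.py <<'E'
from scipy.spatial.transform import Rotation as Ro
def Rt(s=None):
    s=s or r.sense(); return Ro.from_euler('xyz',s['ee_rot']).as_matrix()
def to(target,s=None):
    "world target -> tool shift in mm (current axes)"
    s=s or r.sense(); return Rt(s).T@(np.array(target)-s['tool_pos'])*1000
def turn_to_y(ydir,s=None):
    "deg about tool x to bring tool y along +-ydir"
    R=Rt(s); y=np.array([*ydir,0]);y/=np.linalg.norm(y); 
    a=np.degrees(np.arctan2(y@R[:,2],y@R[:,1])); return a,(a+180)%360-180 if False else a-180*np.sign(a)
E
python3 - <<'E'
from h import *
print(Rt()); print(turn_to_y([-np.sin(.14),np.cos(.14)]))
H=np.array([.679,-.018]);
print(to([.502,.052,.25]))
E
```

```text
[[-0.0008 -0.441   0.8975]
 [ 0.0015  0.8975  0.441 ]
 [-1.      0.0017 -0.0001]]
(np.float64(18.146989776167597), np.float64(-161.8530102238324))
[ -1.9306 374.8828 473.3825]
```

>>> step_arm(
  deltas=[
    {"dr":[9,0,0],"delta_pos":[0,0,0],"hand":0},
    {"dr":[9.15,0,0],"delta_pos":[0,0,0],"hand":0},
    {"dr":[0,0,0],"delta_pos":[0,50,30],"hand":0},
    {"dr":[0,0,0],"delta_pos":[0,50,30],"hand":0},
    {"dr":[0,0,0],"delta_pos":[0,50,30],"hand":0},
    {"dr":[0,0,0],"delta_pos":[0,50,30],"hand":0},
    {"dr":[0,0,0],"delta_pos":[0,50,30],"hand":0},
    {"dr":[0,0,0],"delta_pos":[0,50,30],"hand":0},
    {"dr":[0,0,0],"delta_pos":[0,50,30],"hand":0},
    {"dr":[0,0,0],"delta_pos":[0,50,30],"hand":0},
  ],
  squeeze=60,
)

```text
time_s: 1.35
tool_pos: [0.4246, -0.0621, 0.2482]
ee_rot: [1.967, 1.571, 2.107]
ft_force: [2.6, -0.6, -0.1]
width: 1.001
```

```bash
python3 - <<'E'
from h import *
c=get_calibration('wrist');im=read_camera('wrist');cv2.imwrite('pics/w1.png',im)
import pickle;pickle.dump(c,open('w1.pkl','wb'))
print(to([.502,.052,.25]),r.sense()['ft_force'],r.sense()['q'])
print({k:np.array(v) for k,v in c.items()}, -np.array(c['R']).T@c['t'])
E
```

```text
[-2.0667 97.4714 90.0872] [3.4041 5.8797 0.3499] [ 0.2315  0.0161 -0.1741 -0.002  -1.3797 -1.6585]
{'fx': array(277.3584), 'fy': array(277.3584), 'cx': array(253.1834), 'cy': array(195.488), 'k1': array(0.0149), 'R': array([[-0.1399,  0.9902, -0.0006],
       [ 0.9496,  0.1343,  0.2832],
       [ 0.2805,  0.0391, -0.9591]]), 't': array([ 0.1218, -0.4317,  0.262 ])} [ 0.3535 -0.0728  0.3736]
```

View pics/w1.png

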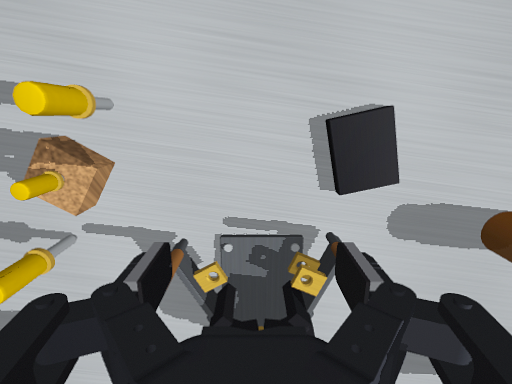

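The wrist view shows the plate's front edge at (220,236)-(302,235), bolts at (228,248) and (295,247), the right eye hole at (213,275) and the left at (309,280). Next is the mould pose from these.

```bash
python3 - <<'E'
from h import *
import pickle
im=cv2.imread('pics/w1.png');c=pickle.load(open('w1.pkl','rb'))
cv2.imwrite('pics/w1c.png',cv2.resize(im[225:340,160:360],None,fx=4,fy=4,interpolation=cv2.INTER_CUBIC))
for p,z in [((228,248),.011),((295.5,247.5),.011),((220.5,235.5),.01),((302.5,235.5),.01),((213.5,275.5),.045),((307.5,280),.062)]: print(p,onz(c,*p,z))
E
```

```text
(228, 248) [ 0.5429 -0.083   0.011 ]
(295.5, 247.5) [0.5284 0.0133 0.011 ]
(220.5, 235.5) [ 0.5253 -0.0959  0.01  ]
(302.5, 235.5) [0.5089 0.02   0.01  ]
(213.5, 275.5) [ 0.5685 -0.0967  0.045 ]
(307.5, 280) [0.5469 0.0248 0.062 ]
```

View pics/w1c.png

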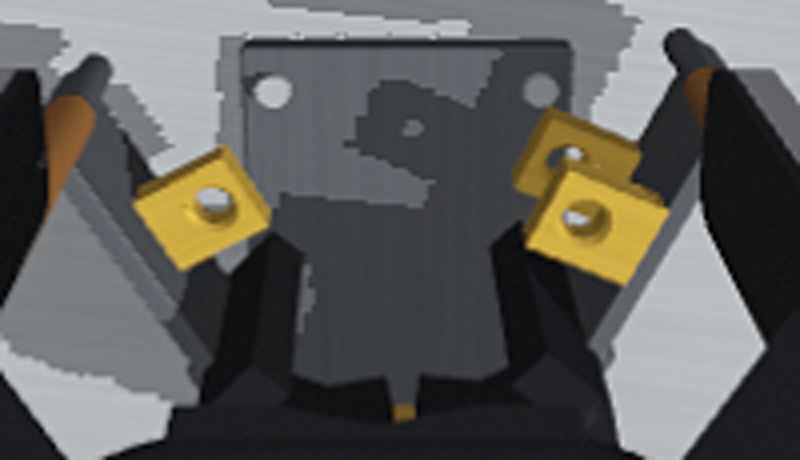

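>>> step_arm(
  deltas=[
    {"dr":[0,0,0],"delta_pos":[0,42,40],"hand":0},
    {"dr":[0,0,0],"delta_pos":[0,42,40],"hand":0},
    {"dr":[0,0,0],"delta_pos":[20,8,10],"hand":0},
    {"dr":[0,0,0],"delta_pos":[40,0,0],"hand":0},
    {"dr":[0,0,0],"delta_pos":[40,0,0],"hand":0},
    {"dr":[0,0,0],"delta_pos":[30,0,0],"hand":0},
    {"dr":[0,0,0],"delta_pos":[20,0,0],"hand":0},
    {"dr":[0,0,0],"delta_pos":[10,0,0],"hand":0},
    {"dr":[0,0,0],"delta_pos":[0,0,0],"hand":0},
  ],
)

```text
time_s: 2.52
tool_pos: [0.5004, 0.0395, 0.0879]
ee_rot: [-2.883, 1.57, -2.743]
ft_force: [0.8, 0.5, 0.7]
width: 1.0
```

```bash
python3 - <<'E'
from h import *
im=read_camera('wrist');im2=read_camera('scene')
cv2.imwrite('pics/w2.png',np.hstack([im[:,:,:],cv2.resize(im2[120:260,190:310],(330,384))])[:,:800])
s=r.sense();print(s['tool_pos'],s['ft_force'])
E
```

```text
[0.5013 0.0397 0.0891] [-0.3064 -0.0488  1.8046]
```

View pics/w2.png

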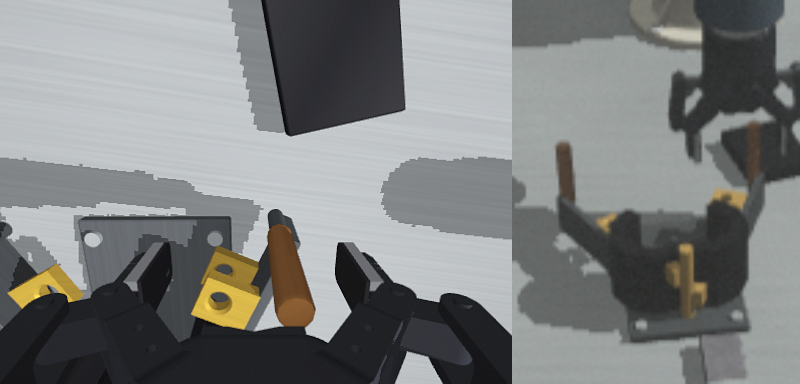

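>>> step_arm(
  deltas=[
    {"dr":[0,0,0],"delta_pos":[0,-12,0],"hand":0},
    {"dr":[0,0,0],"delta_pos":[0,-10,0],"hand":0},
    {"dr":[0,0,0],"delta_pos":[0,-9.4,-5],"hand":0},
    {"dr":[0,0,0],"delta_pos":[0,-9.4,-4.3],"hand":0},
    {"dr":[0,0,0],"delta_pos":[0,-9.4,-3.8],"hand":0},
    {"dr":[0,0,0],"delta_pos":[0,-9.4,-3.1],"hand":0},
    {"dr":[0,0,0],"delta_pos":[0,-9.4,-2.6],"hand":0},
    {"dr":[0,0,0],"delta_pos":[0,-9.4,-2.1],"hand":0},
    {"dr":[0,0,0],"delta_pos":[0,-9.4,-1.6],"hand":0},
    {"dr":[0,0,0],"delta_pos":[0,-7.4,-1.1],"hand":0},
  ],
)

```text
time_s: 3.88
tool_pos: [0.4903, -0.0586, 0.0881]
ee_rot: [3.024, 1.57, -3.119]
ft_force: [-1.6, 5.0, 4.0]
width: 1.0
```

>>> step_arm(
  deltas=[
    {"dr":[0,0,0],"delta_pos":[0,-2,0],"hand":0},
  ],
)

```text
time_s: 4.0
tool_pos: [0.4906, -0.0588, 0.088]
ee_rot: [1.529, 1.568, 1.668]
ft_force: [-3.1, 14.2, 3.4]
width: 1.003
```

```bash
python3 - <<'E'
from h import *
im=read_camera('wrist')
cv2.imwrite('pics/w3.png',im)
s=r.sense();print(s['tool_pos'],s['ft_force'])
E
```

```text
[ 0.4907 -0.0586  0.088 ] [-3.1753 10.8011  2.9194]
```

View pics/w3.png

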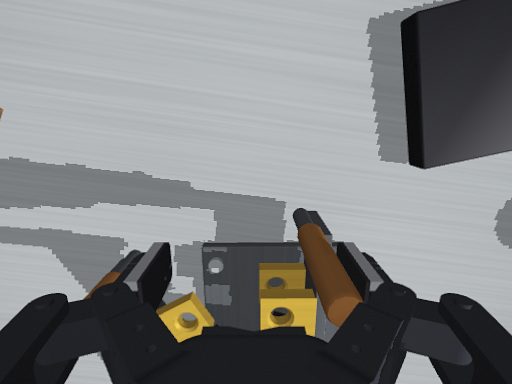

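The left half is against its stop (stalled, ~12 N) with its eyes at (280,315) square to the plate. For the right half I'll lift, shut the fingers, and push from outside with their backs. Pushing with the hand open would run the inner finger into the left grip.

>>> step_arm(
  deltas=[
    {"dr":[0,0,0],"delta_pos":[0,6,0],"hand":0},
    {"dr":[0,0,0],"delta_pos":[-40,0,0],"hand":0},
    {"dr":[0,0,0],"delta_pos":[-40,0,0],"hand":0},
    {"dr":[0,0,0],"delta_pos":[0,-50,10],"hand":255},
    {"dr":[0,0,0],"delta_pos":[0,-50,13],"hand":255},
    {"dr":[0,0,0],"delta_pos":[0,-42,10],"hand":255},
    {"dr":[0,0,0],"delta_pos":[0,0,0],"hand":255},
    {"dr":[0,0,0],"delta_pos":[30,0,0],"hand":255},
    {"dr":[0,0,0],"delta_pos":[30,0,0],"hand":255},
    {"dr":[0,0,0],"delta_pos":[0,0,0],"hand":255},
  ],
)

```text
time_s: 5.3
tool_pos: [0.5407, -0.1894, 0.1061]
ee_rot: [2.92, 1.565, 3.061]
ft_force: [-0.4, 0.3, 1.3]
width: 0.003
```

```bash
python3 - <<'E'
from h import *
im=read_camera('wrist')
cv2.imwrite('pics/w4.png',im)
s=r.sense();print(s['tool_pos'],s['ft_force'],s['width'])
E
```

```text
[ 0.5421 -0.1898  0.1081] [ 0.5071 -0.1252  0.9597] 0.0014469076200582175
```

View pics/w4.png

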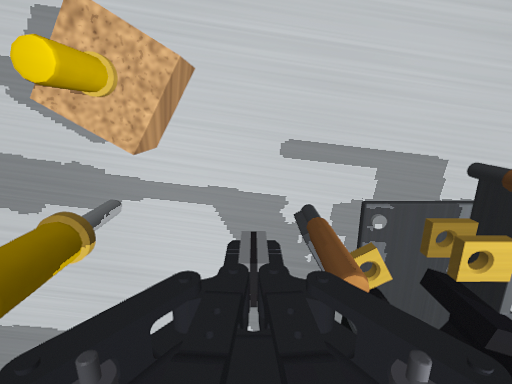

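>>> step_arm(
  deltas=[
    {"dr":[0,0,0],"delta_pos":[0,11,0],"hand":255},
    {"dr":[0,0,0],"delta_pos":[0,11,0],"hand":255},
    {"dr":[0,0,0],"delta_pos":[0,9.9,-6.3],"hand":255},
    {"dr":[0,0,0],"delta_pos":[0,9.9,-5.4],"hand":255},
    {"dr":[0,0,0],"delta_pos":[0,9.9,-4.7],"hand":255},
    {"dr":[0,0,0],"delta_pos":[0,9.9,-4.1],"hand":255},
    {"dr":[0,0,0],"delta_pos":[0,9.9,-3.4],"hand":255},
    {"dr":[0,0,0],"delta_pos":[0,9.9,-2.8],"hand":255},
    {"dr":[0,0,0],"delta_pos":[0,9.9,-2.3],"hand":255},
  ],
)

```text
time_s: 6.48
tool_pos: [0.5006, -0.1029, 0.108]
ee_rot: [2.89, 1.57, 3.03]
ft_force: [-1.1, -2.2, 0.2]
width: 0.001
```

>>> step_arm(
  deltas=[
    {"dr":[0,0,0],"delta_pos":[0,6,-1.7],"hand":255},
    {"dr":[0,0,0],"delta_pos":[0,5,-1.2],"hand":255},
  ],
)

```text
time_s: 6.72
tool_pos: [0.4966, -0.0926, 0.1081]
ee_rot: [1.786, 1.571, 1.927]
ft_force: [0.8, -2.7, 0.3]
width: 0.001
```

```bash
python3 - <<'E'
from h import *
im=read_camera('wrist')
cv2.imwrite('pics/w5.png',im)
s=r.sense();print(s['tool_pos'],s['ft_force'],s['width'])
E
```

```text
[ 0.4965 -0.0922  0.1081] [-0.5577  0.2646  0.2268] 0.00040014255319068454
```

View pics/w5.png

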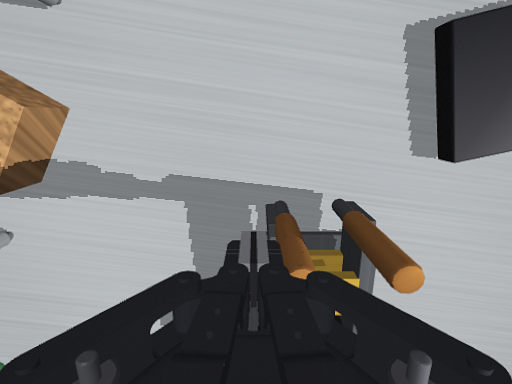

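>>> step_arm(
  deltas=[
    {"dr":[0,0,0],"delta_pos":[0,5,0],"hand":255},
    {"dr":[0,0,0],"delta_pos":[0,3,0],"hand":255},
  ],
)

```text
time_s: 7.02
tool_pos: [0.4954, -0.085, 0.1081]
ee_rot: [3.089, 1.57, -3.054]
ft_force: [-0.7, -2.3, 0.0]
width: 0.002
```

>>> step_arm(
  deltas=[
    {"dr":[0,0,0],"delta_pos":[0,3,0],"hand":255},
  ],
)

```text
time_s: 7.15
tool_pos: [0.495, -0.0821, 0.1081]
ee_rot: [3.028, 1.57, -3.115]
ft_force: [-0.9, -2.2, -0.4]
width: -0.004
```

>>> step_arm(
  deltas=[
    {"dr":[0,0,0],"delta_pos":[0,3,0],"hand":255},
    {"dr":[0,0,0],"delta_pos":[0,2,0],"hand":255},
  ],
)

```text
time_s: 7.4
tool_pos: [0.4946, -0.0796, 0.1084]
ee_rot: [-1.787, 1.566, -1.646]
ft_force: [2.3, -18.0, -5.0]
width: -0.002
```

>>> step_arm(
  deltas=[
    {"dr":[0,0,0],"delta_pos":[0,2,0],"hand":255},
  ],
)

```text
time_s: 7.52
tool_pos: [0.4945, -0.0791, 0.1085]
ee_rot: [-1.76, 1.563, -1.619]
ft_force: [3.5, -24.3, -7.6]
width: 0.002
```

>>> step_arm(
  deltas=[
    {"dr":[0,0,0],"delta_pos":[0,-10,0],"hand":255},
    {"dr":[0,0,0],"delta_pos":[-35,0,0],"hand":255},
    {"dr":[0,0,0],"delta_pos":[-35,0,0],"hand":0},
    {"dr":[0,0,0],"delta_pos":[0,22,0],"hand":0},
    {"dr":[0,0,0],"delta_pos":[0,21,0],"hand":0},
    {"dr":[0,0,0],"delta_pos":[0,0,0],"hand":0},
    {"dr":[0,0,0],"delta_pos":[0,0,0],"hand":0},
  ],
)

```text
time_s: 8.4
tool_pos: [0.4899, -0.0425, 0.1784]
ee_rot: [0.572, 1.57, 0.712]
ft_force: [-0.3, -0.2, 0.2]
width: 0.995
```

```bash
python3 - <<'E'
from h import *
im=read_camera('wrist')
cv2.imwrite('pics/w6.png',im)
s=r.sense();print(s['tool_pos'],s['ft_force'],s['width'],to([.490,-.043,.088]))
E
```

```text
[ 0.4898 -0.0427  0.1783] [ 0.2048  0.361  -0.0684] 0.9986253858890207 [90.3141 -0.3022  0.1139]
```

View pics/w6.png

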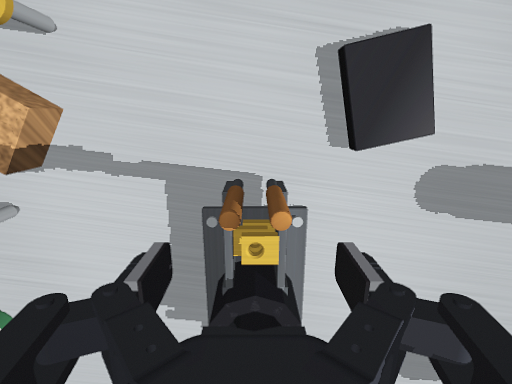

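Both grips, at (231,218) and (280,218), stand centred between the open fingers, and the eyes line up. I'll lower and squeeze once to seat both halves.

>>> step_arm(
  deltas=[
    {"dr":[0,0,0],"delta_pos":[40,0,0],"hand":0},
    {"dr":[0,0,0],"delta_pos":[35,0,0],"hand":0},
    {"dr":[0,0,0],"delta_pos":[14,0,0],"hand":0},
    {"dr":[0,0,0],"delta_pos":[0,0,0],"hand":255},
    {"dr":[0,0,0],"delta_pos":[0,0,0],"hand":255},
    {"dr":[0,0,0],"delta_pos":[0,0,0],"hand":255},
    {"dr":[0,0,0],"delta_pos":[0,0,0],"hand":255},
  ],
  squeeze=40,
)

```text
time_s: 9.32
tool_pos: [0.4911, -0.0413, 0.0915]
ee_rot: [0.376, 1.566, 0.516]
ft_force: [-2.7, 5.9, 4.9]
width: 0.572
```

```bash
python3 - <<'E'
from h import *
im=read_camera('wrist')
cv2.imwrite('pics/w7.png',im)
s=r.sense();print(s['tool_pos'],s['ft_force'],s['width'],s['width']*85)
E
```

```text
[ 0.4911 -0.0413  0.0915] [-1.8502  4.7788  5.7525] 0.5674226615038679 48.23092622782877
```

View pics/w7.png

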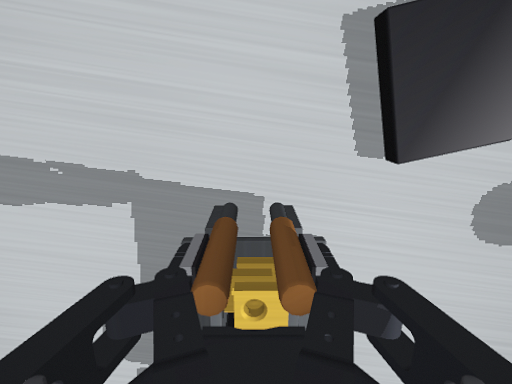

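>>> step_arm(
  deltas=[
    {"dr":[0,0,0],"delta_pos":[0,0,0],"hand":0},
    {"dr":[0,0,0],"delta_pos":[0,0,0],"hand":0},
    {"dr":[0,0,0],"delta_pos":[0,0,0],"hand":0},
    {"dr":[0,0,0],"delta_pos":[-40,0,0],"hand":0},
    {"dr":[0,0,0],"delta_pos":[-50,0,0],"hand":0},
    {"dr":[0,0,0],"delta_pos":[-30,0,0],"hand":0},
    {"dr":[0,0,0],"delta_pos":[0,0,-30],"hand":0},
    {"dr":[0,0,0],"delta_pos":[0,0,0],"hand":0},
    {"dr":[0,0,0],"delta_pos":[0,0,0],"hand":0},
  ],
)

```text
time_s: 10.5
tool_pos: [0.46, -0.0469, 0.2093]
ee_rot: [-1.04, 1.571, -0.9]
ft_force: [0.7, -0.6, 0.1]
width: 1.001
```

```bash
python3 - <<'E'
from h import *
import pickle
c=get_calibration('wrist');im=read_camera('wrist')
cv2.imwrite('pics/w8.png',im);pickle.dump(c,open('w8.pkl','wb'))
cv2.imwrite('pics/w8c.png',cv2.resize(im[190:310,190:320],None,fx=5,fy=5,interpolation=cv2.INTER_CUBIC))
s=r.sense();print(s['tool_pos'],s['ft_force'],Rt(s))
E
```

```text
[ 0.4602 -0.0468  0.2091] [ 0.5521 -0.9687 -0.6024] [[-0.0002 -0.1395  0.9902]
 [-0.0002  0.9902  0.1395]
 [-1.     -0.0002 -0.0002]]
```

View pics/w8c.png

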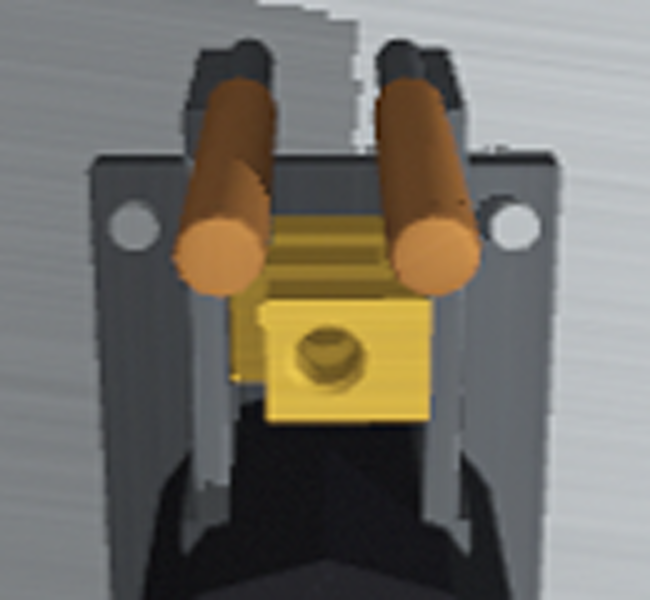

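```bash
python3 - <<'E'
from h import *
import pickle
c=pickle.load(open('w8.pkl','rb'))
f=lambda u,v:(u/5+190-.4,v/5+190-.4)
E=onz(c,*f(330.5,359),.062);gr=onz(c,*f(221,257),.125);gl=onz(c,*f(436,257),.125)
b1=onz(c,*f(133,226),.01);b2=onz(c,*f(515,226),.01)
print(E,gr,gl,np.linalg.norm(gl-gr)); d=gl-gr;print(np.arctan2(-d[0],d[1])); d=b2-b1;print(b1,b2,np.arctan2(-d[0],d[1]))
m=(gl+gr)/2; y=.143; ux=np.array([np.cos(y),np.sin(y),0]); print('eye from grips',m+ux*.055, 'H',m+.19*ux, E+.135*ux)
E
```

```text
[ 0.5433 -0.0333  0.062 ] [ 0.4915 -0.0595  0.125 ] [ 0.4865 -0.0243  0.125 ] 0.035606316443163664
0.14048372803712197
[ 0.5422 -0.0838  0.01  ] [0.5286 0.0125 0.01  ] 0.1404396065412057
eye from grips [ 0.5434 -0.0341  0.125 ] H [ 0.677  -0.0148  0.125 ] [ 0.677 -0.014  0.062]
```

Pose now agrees: yaw 0.140, top eye (0.543, -0.034), grips 35.6 mm apart, so the mould is shut. Next I'll go look at the pin.

>>> step_arm(
  deltas=[
    {"dr":[0,0,0],"delta_pos":[0,-50,-12],"hand":0},
    {"dr":[0,0,0],"delta_pos":[0,-50,-12],"hand":0},
    {"dr":[0,0,0],"delta_pos":[0,-50,-12],"hand":0},
    {"dr":[0,0,0],"delta_pos":[0,-50,-12],"hand":0},
    {"dr":[0,0,0],"delta_pos":[0,-46,-14],"hand":0},
    {"dr":[0,0,0],"delta_pos":[0,0,0],"hand":0},
    {"dr":[0,0,0],"delta_pos":[0,0,0],"hand":0},
  ],
)

```text
time_s: 11.42
tool_pos: [0.433, -0.2991, 0.2087]
ee_rot: [2.511, 1.57, 2.65]
ft_force: [-0.0, 0.5, -0.2]
width: 0.999
```

```bash
python3 - <<'E'
from h import *
import pickle
c=get_calibration('wrist');im=read_camera('wrist')
cv2.imwrite('pics/w9.png',im);pickle.dump(c,open('w9.pkl','wb'))
s=r.sense();print(s['tool_pos'],s['ft_force'])
hsv=cv2.cvtColor(im,cv2.COLOR_BGR2HSV)
m=cv2.inRange(hsv,(22,150,90),(32,255,255))
n,l,st,ce=cv2.connectedComponentsWithStats(m)
for i in range(1,n):
    if st[i][4]>60: print(st[i],ce[i])
E
```

```text
[ 0.4331 -0.2986  0.2089] [ 0.634  -0.4227  0.3179]
[ 295  111   53   41 1423] [324.6114 129.8932]
[244 202  22  38 681] [254.5771 220.486 ]
[214 288  31  41 974] [230.0452 308.0821]
[476 299  15  12  92] [484.663  303.3043]
```

View pics/w9.png

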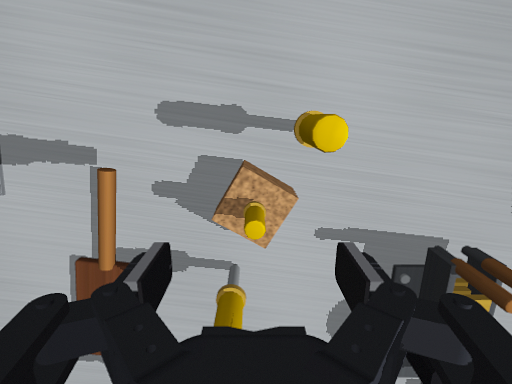

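```bash
python3 - <<'E'
from h import *
import pickle
c=pickle.load(open('w9.pkl','rb'));im=cv2.imread('pics/w9.png')
P=onz(c,255,229.5,.104);print(P)
th=np.linspace(0,2*np.pi,60)
V=im.copy();V=cv2.resize(V[180:260,200:310],None,fx=7,fy=7,interpolation=cv2.INTER_NEAREST)
for z,rad,col in[(.104,.010,(0,0,255)),(.059,.010,(255,0,0)),(.054,.012,(0,255,0))]:
    for t in th:
        u,v=proj(c,[P[0]+rad*np.cos(t),P[1]+rad*np.sin(t),z]);cv2.circle(V,(int((u-200+.5)*7),int((v-180+.5)*7)),2,col,-1)
cv2.imwrite('pics/w9c.png',V); print(to([P[0],P[1],.085]))
E
```

```text
[ 0.4604 -0.2944  0.104 ]
[123.9111   0.315   27.6268]
```

View pics/w9c.png

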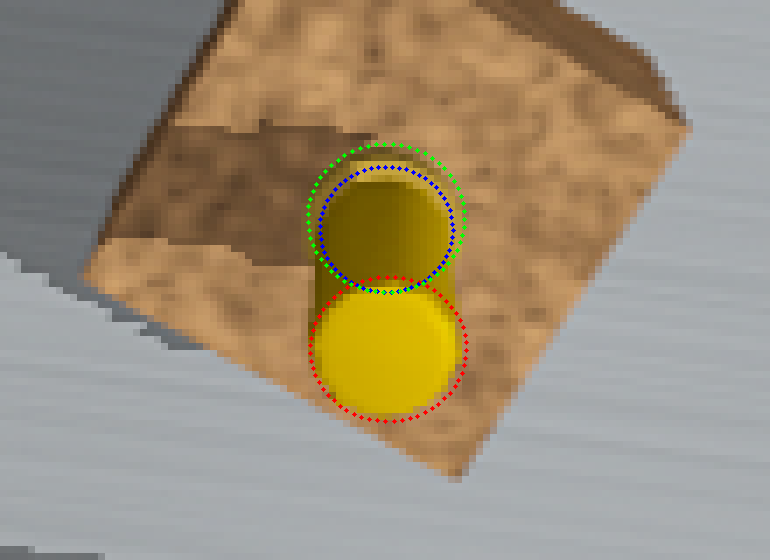

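The overlay matches the small pin in the cork block: top disc at (255,229), with the collar circle also aligned. It stands at (0.460, -0.294). I'll grasp the handle.

>>> step_arm(
  deltas=[
    {"dr":[0,0,0],"delta_pos":[0,0.3,27.6],"hand":0},
    {"dr":[0,0,0],"delta_pos":[40,0,0],"hand":0},
    {"dr":[0,0,0],"delta_pos":[40,0,0],"hand":0},
    {"dr":[0,0,0],"delta_pos":[30,0,0],"hand":0},
    {"dr":[0,0,0],"delta_pos":[12,0,0],"hand":0},
    {"dr":[0,0,0],"delta_pos":[0,0,0],"hand":255},
    {"dr":[0,0,0],"delta_pos":[0,0,0],"hand":255},
    {"dr":[0,0,0],"delta_pos":[0,0,0],"hand":255},
    {"dr":[0,0,0],"delta_pos":[0,0,0],"hand":255},
    {"dr":[0,0,0],"delta_pos":[0,0,0],"hand":255},
  ],
  squeeze=40,
)

```text
time_s: 12.72
tool_pos: [0.4606, -0.295, 0.0882]
ee_rot: [-0.473, 1.569, -0.333]
ft_force: [0.2, 2.1, 5.8]
width: 0.225
```

```bash
python3 - <<'E'
from h import *
im=read_camera('wrist')
cv2.imwrite('pics/w10.png',im)
s=r.sense();print(s['tool_pos'],s['ft_force'],s['width']*85)
E
```

```text
[ 0.4606 -0.295   0.0882] [-0.4879  1.6908  5.2469] 18.805301979087723
```

View pics/w10.png

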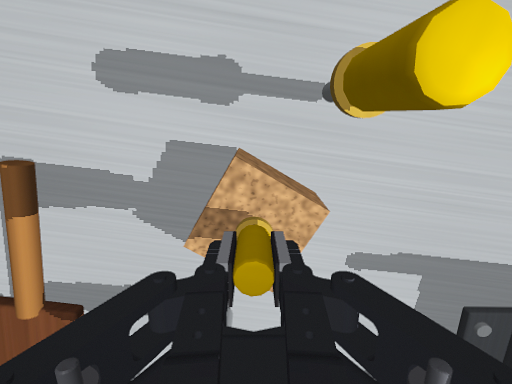

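>>> step_arm(
  deltas=[
    {"dr":[0,0,0],"delta_pos":[-15,0,0],"hand":255},
    {"dr":[0,0,0],"delta_pos":[-25,0,0],"hand":255},
    {"dr":[0,0,0],"delta_pos":[-30,0,0],"hand":255},
    {"dr":[0,0,0],"delta_pos":[-35,0,0],"hand":255},
    {"dr":[0,0,0],"delta_pos":[-25,0,0],"hand":255},
    {"dr":[0,0,0],"delta_pos":[0,0,0],"hand":255},
  ],
)

```text
time_s: 13.52
tool_pos: [0.4609, -0.2955, 0.22]
ee_rot: [-0.584, 1.566, -0.444]
ft_force: [0.6, 0.5, -1.4]
width: 0.222
```

```bash
python3 - <<'E'
from h import *
c=get_calibration('wrist');im=read_camera('wrist')
S=read_camera('scene')
V=np.zeros((384,800,3),np.uint8);V[:,:512]=im;V[:,512:]=cv2.resize(S[90:234,90:198],(288,384),interpolation=cv2.INTER_CUBIC)
cv2.imwrite('pics/w11.png',V)
s=r.sense();print(s['tool_pos'],s['ft_force'],s['width']*85, to([.5434,-.0336,.215]))
E
```

```text
[ 0.4597 -0.2947  0.217 ] [-1.2507  0.4566 -1.2569] 18.84470943940158 [  2.0952 246.8735 119.2461]
```

View pics/w11.png

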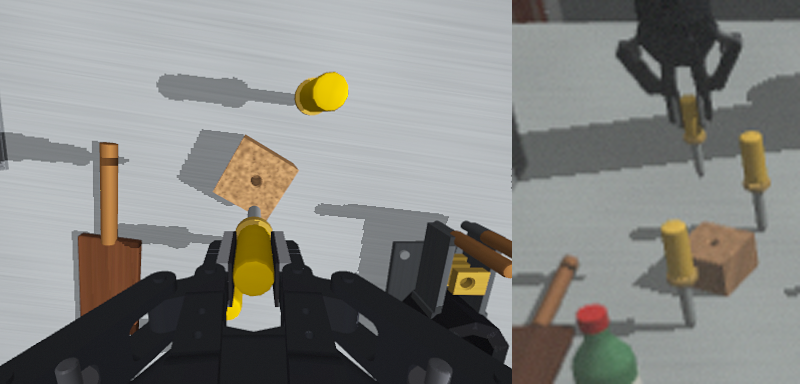

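>>> step_arm(
  deltas=[
    {"dr":[0,0,0],"delta_pos":[0,20,20],"hand":255},
    {"dr":[0,0,0],"delta_pos":[0,40,20],"hand":255},
    {"dr":[0,0,0],"delta_pos":[0,45,20],"hand":255},
    {"dr":[0,0,0],"delta_pos":[0,45,20],"hand":255},
    {"dr":[0,0,0],"delta_pos":[0,45,20],"hand":255},
    {"dr":[0,0,0],"delta_pos":[0,32,12],"hand":255},
    {"dr":[0,0,0],"delta_pos":[0,19.9,7.2],"hand":255},
    {"dr":[0,0,0],"delta_pos":[30,0,0],"hand":255},
    {"dr":[0,0,0],"delta_pos":[20,0,0],"hand":255},
    {"dr":[0,0,0],"delta_pos":[0,0,0],"hand":255},
  ],
)

```text
time_s: 14.88
tool_pos: [0.5422, -0.0343, 0.1653]
ee_rot: [-3.122, 1.566, -2.983]
ft_force: [-0.7, -0.6, -0.6]
width: 0.22
```

```bash
python3 - <<'E'
from h import *
import pickle
c=get_calibration('wrist');im=read_camera('wrist');pickle.dump(c,open('w12.pkl','wb'))
cv2.imwrite('pics/w12.png',im)
cv2.imwrite('pics/w12c.png',cv2.resize(im[180:310,190:320],None,fx=4.6,fy=4.6,interpolation=cv2.INTER_CUBIC))
s=r.sense();print(s['tool_pos'],s['ft_force'],s['width']*85, to([.5434,-.0336,.165]))
print(proj(c,[.5434,-.0336,.062]),proj(c,s['tool_pos']-[0,0,.082]))
E
```

```text
[ 0.5432 -0.0343  0.1668] [-1.0848 -0.2836  0.1812] 18.89399351461134 [1.817  0.7098 0.3159]
[254.7877 202.3048] [254.026  210.6888]
```

View pics/w12c.png

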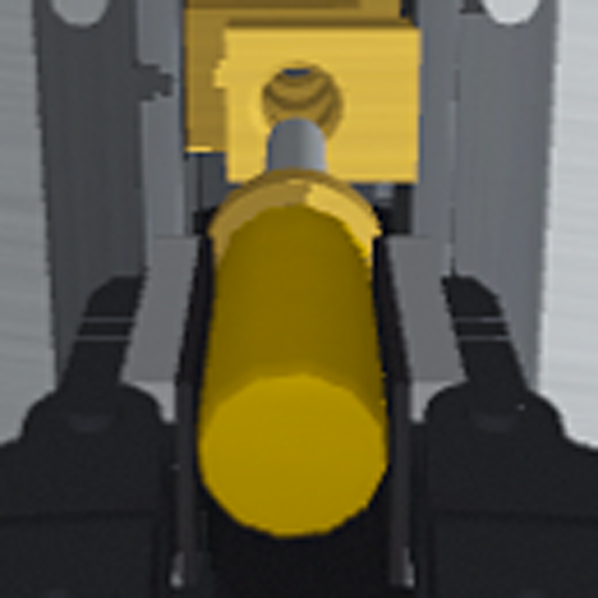

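>>> step_arm(
  deltas=[
    {"dr":[0,0,0],"delta_pos":[12,0.7,0],"hand":255},
    {"dr":[0,0,0],"delta_pos":[5,0,0],"hand":255},
    {"dr":[0,0,0],"delta_pos":[0,0,0],"hand":255},
  ],
)

```text
time_s: 15.3
tool_pos: [0.5434, -0.0332, 0.15]
ee_rot: [-3.101, 1.57, -2.961]
ft_force: [0.3, -0.5, -0.4]
width: 0.224
```

```bash
python3 - <<'E'
from h import *
import pickle
c=get_calibration('wrist');im=read_camera('wrist');pickle.dump(c,open('w13.pkl','wb'))
cv2.imwrite('pics/w13.png',im)
V=cv2.resize(im[180:310,190:320],None,fx=4.6,fy=4.6,interpolation=cv2.INTER_CUBIC)
s=r.sense();print(s['tool_pos'],s['ft_force'],s['width']*85)
tp=s['tool_pos']
th=np.linspace(0,2*np.pi,60)
for z,rad,col in[(.016,.010,(0,0,255)),(-.029,.010,(255,0,0)),(-.034,.012,(0,255,0)),(-.076,.005,(255,0,255)),(-.082,.001,(255,255,0))]:
    for t in th:
        u,v=proj(c,tp+[rad*np.cos(t),rad*np.sin(t),z]);cv2.circle(V,(int((u-190+.5)*4.6),int((v-180+.5)*4.6)),1,col,-1)
cv2.imwrite('pics/w13c.png',V)
E
```

```text
[ 0.5436 -0.0332  0.1503] [ 0.4259 -0.2733 -0.3443] 18.959040579871612
```

View pics/w13c.png

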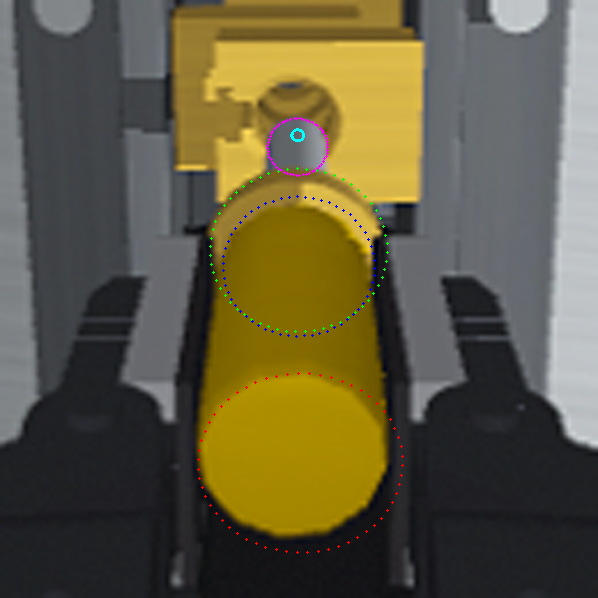

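```bash
python3 - <<'E'
from h import *
import pickle
c=pickle.load(open('w13.pkl','rb'));im=cv2.imread('pics/w13.png')
tp=np.array([.5436,-.0332,.1503])
E=onz(c,298/4.6+190-.5,117/4.6+180-.5,.062);print('eye',E)
# draw predicted eye circles at tcp xy & at E
V=cv2.resize(im[180:240,220:290],None,fx=8,fy=8,interpolation=cv2.INTER_CUBIC)
th=np.linspace(0,2*np.pi,80)
for X,col in [(tp,(0,0,255)),(E,(255,0,0))]:
  for rad in (.009,):
    for t in th:
        u,v=proj(c,[X[0]+rad*np.cos(t),X[1]+rad*np.sin(t),.062]);cv2.circle(V,(int((u-220+.5)*8),int((v-180+.5)*8)),1,col,-1)
cv2.imwrite('pics/w13d.png',V)
E
```

```text
eye [ 0.5424 -0.0333  0.062 ]
```

View pics/w13d.png

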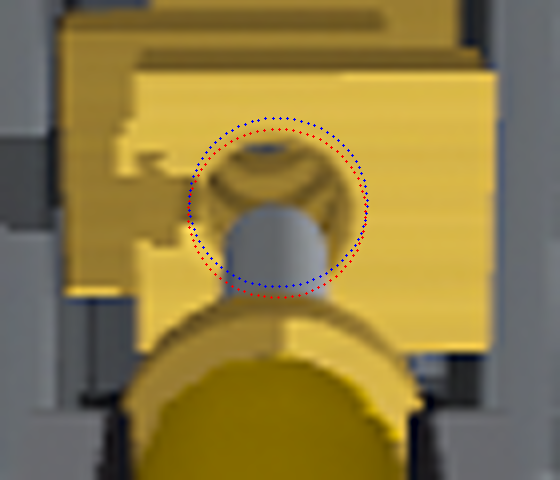

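Pin and hole are aligned to about 0.5 mm. Hole rim centre is at about (277,207) in the crop, against a predicted (277,213) for the pin's axis. Now inserting gently.

>>> step_arm(
  deltas=[
    {"dr":[0,0,0],"delta_pos":[6,0,-0.5],"hand":255},
    {"dr":[0,0,0],"delta_pos":[6,0,0],"hand":255},
    {"dr":[0,0,0],"delta_pos":[6,0,0],"hand":255},
    {"dr":[0,0,0],"delta_pos":[0,0,0],"hand":255},
  ],
)

```text
time_s: 15.85
tool_pos: [0.5427, -0.0332, 0.1316]
ee_rot: [3.135, 1.569, -3.009]
ft_force: [-0.6, -0.6, -0.7]
width: 0.22
```

>>> step_arm(
  deltas=[
    {"dr":[0,0,0],"delta_pos":[6,0,0],"hand":255},
    {"dr":[0,0,0],"delta_pos":[6,0,0],"hand":255},
    {"dr":[0,0,0],"delta_pos":[0,0,0],"hand":255},
  ],
)

```text
time_s: 16.23
tool_pos: [0.5426, -0.0332, 0.1196]
ee_rot: [3.11, 1.569, -3.033]
ft_force: [-0.7, 0.3, 0.0]
width: 0.217
```

>>> step_arm(
  deltas=[
    {"dr":[0,0,0],"delta_pos":[6,0,0],"hand":255},
    {"dr":[0,0,0],"delta_pos":[6,0,0],"hand":255},
    {"dr":[0,0,0],"delta_pos":[0,0,0],"hand":255},
  ],
)

```text
time_s: 16.6
tool_pos: [0.5426, -0.0332, 0.1076]
ee_rot: [3.114, 1.569, -3.03]
ft_force: [0.0, 1.1, -0.4]
width: 0.221
```

>>> step_arm(
  deltas=[
    {"dr":[0,0,0],"delta_pos":[6,0,0],"hand":255},
    {"dr":[0,0,0],"delta_pos":[3,0,0],"hand":255},
    {"dr":[0,0,0],"delta_pos":[0,0,0],"hand":255},
  ],
)

```text
time_s: 16.98
tool_pos: [0.5429, -0.0332, 0.0989]
ee_rot: [3.118, 1.57, -3.025]
ft_force: [0.6, -0.2, -0.6]
width: 0.219
```

Three millimetres left. Easing down until contact.

>>> step_arm(
  deltas=[
    {"dr":[0,0,0],"delta_pos":[2,0,0],"hand":255},
    {"dr":[0,0,0],"delta_pos":[1,0,0],"hand":255},
  ],
)

```text
time_s: 17.23
tool_pos: [0.5432, -0.0331, 0.0964]
ee_rot: [-0.099, 1.571, 0.041]
ft_force: [-0.8, 0.7, 5.3]
width: 0.218
```

>>> step_arm(
  deltas=[
    {"dr":[0,0,0],"delta_pos":[1,0,0],"hand":255},
    {"dr":[0,0,0],"delta_pos":[0,0,0],"hand":255},
  ],
)

```text
time_s: 17.48
tool_pos: [0.5432, -0.0331, 0.0963]
ee_rot: [-0.268, 1.57, -0.127]
ft_force: [-2.5, 1.5, 5.6]
width: 0.221
```

Collar contact came at z = 0.0963, as predicted (0.096). Release and rise.

>>> step_arm(
  deltas=[
    {"dr":[0,0,0],"delta_pos":[1,0,0],"hand":255},
    {"dr":[0,0,0],"delta_pos":[-1,0,0],"hand":0},
    {"dr":[0,0,0],"delta_pos":[0,0,0],"hand":0},
    {"dr":[0,0,0],"delta_pos":[0,0,0],"hand":0},
    {"dr":[0,0,0],"delta_pos":[0,0,0],"hand":0},
    {"dr":[0,0,0],"delta_pos":[-40,0,0],"hand":0},
    {"dr":[0,0,0],"delta_pos":[-50,0,0],"hand":0},
    {"dr":[0,0,0],"delta_pos":[-22,0,-30],"hand":0},
    {"dr":[0,0,0],"delta_pos":[0,0,-52],"hand":0},
    {"dr":[0,0,0],"delta_pos":[0,0,0],"hand":0},
  ],
)

```text
time_s: 18.73
tool_pos: [0.459, -0.0451, 0.2076]
ee_rot: [1.631, 1.57, 1.77]
ft_force: [1.0, -0.2, 0.4]
width: 1.001
```

```bash
python3 - <<'E'
from h import *
import pickle
c=get_calibration('wrist');im=read_camera('wrist');pickle.dump(c,open('w14.pkl','wb'))
S=read_camera('scene')
V=np.zeros((480,800,3),np.uint8);V[:,:420]=cv2.resize(im[190:310,200:305],(420,480),interpolation=cv2.INTER_CUBIC);V[:,420:]=cv2.resize(S[160:250,210:281],(380,480),interpolation=cv2.INTER_CUBIC)
E=np.array([.5434,-.0334]);th=np.linspace(0,2*np.pi,60)
for z,rad,col in[(.112,.010,(0,0,255)),(.067,.012,(0,255,0))]:
    for t in th:
        u,v=proj(c,[E[0]+rad*np.cos(t),E[1]+rad*np.sin(t),z]);cv2.circle(V,(int((u-200+.5)*4),int((v-190+.5)*4)),1,col,-1)
cv2.imwrite('pics/w14.png',V)
s=r.sense();print(s['tool_pos'],s['ft_force'],to([.4905,-.0415,.09]))
E
```

```text
[ 0.4618 -0.0446  0.2077] [ 0.4361 -0.2498 -0.2141] [117.6976  -0.896   28.7588]
```

View pics/w14.png

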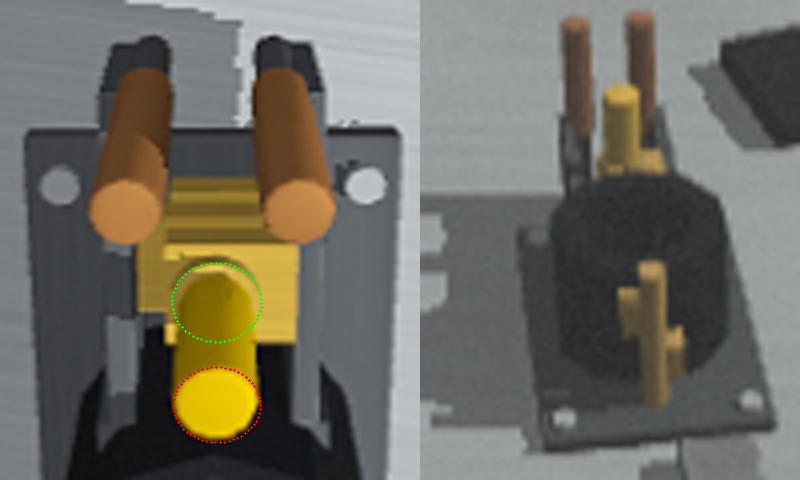

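The pin stands home: top disc and collar match the circles predicted for the seated pose, and the shells are closed. Final grip on the handles.

>>> step_arm(
  deltas=[
    {"dr":[0,0,0],"delta_pos":[0,-0.9,28.7],"hand":0},
    {"dr":[0,0,0],"delta_pos":[40,0,0],"hand":0},
    {"dr":[0,0,0],"delta_pos":[40,0,0],"hand":0},
    {"dr":[0,0,0],"delta_pos":[26,0,0],"hand":0},
    {"dr":[0,0,0],"delta_pos":[11,0,0],"hand":0},
    {"dr":[0,0,0],"delta_pos":[0,0,0],"hand":255},
    {"dr":[0,0,0],"delta_pos":[0,0,0],"hand":255},
    {"dr":[0,0,0],"delta_pos":[0,0,0],"hand":255},
    {"dr":[0,0,0],"delta_pos":[0,0,0],"hand":255},
    {"dr":[0,0,0],"delta_pos":[0,0,0],"hand":255},
  ],
  squeeze=60,
)

```text
time_s: 20.08
tool_pos: [0.4918, -0.0411, 0.0925]
ee_rot: [0.038, 1.567, 0.179]
ft_force: [-1.9, 1.7, 4.7]
width: 0.553
```

```bash
python3 - <<'E'
from h import *
im=read_camera('wrist');S=read_camera('scene');T=read_camera('top')
V=np.zeros((384,800,3),np.uint8);V[:,:512]=im;V[:,512:]=cv2.resize(S[130:265,205:306],(288,384),interpolation=cv2.INTER_CUBIC)
cv2.imwrite('pics/w15.png',V);cv2.imwrite('pics/scene15.png',S);cv2.imwrite('pics/top15.png',T)
s=r.sense();print(s['time_s'],s['tool_pos'],s['ft_force'],s['width']*85)
E
```

```text
20.225 [ 0.4918 -0.0411  0.0925] [-0.8858  1.6823  5.501 ] 47.14882154059242
```

View pics/w15.png

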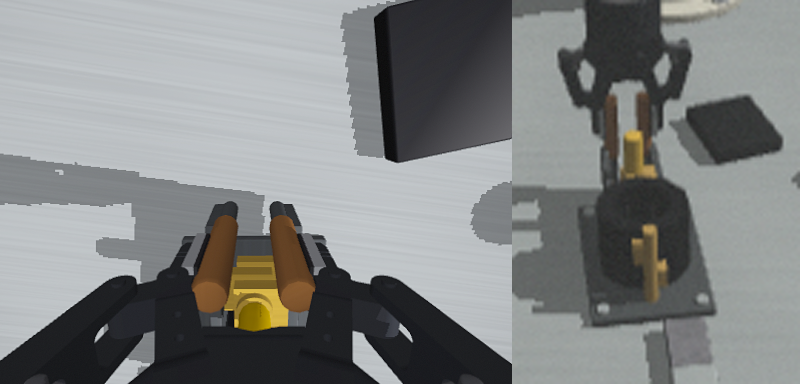

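View pics/scene15.png

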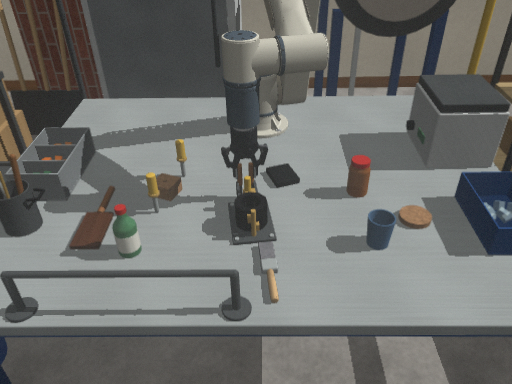

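```bash
python3 - <<'E'
from h import *
print(r.hand_in()); s=r.sense(); print(s['time_s'],s['ft_force'],s['width'])
E
```

```text
the job is handed in; nothing more can be done
None
the job is handed in; nothing more can be done
```

The mould is shut, the locking pin is in, and I handed the job in at about 20 s of the 58 s allowed. The gripper is holding both wooden handles together at a 60 N squeeze.

- **Shutting:** I pushed the left half and then the right onto their stops, then squeezed both handles once to seat them. After I let go, the handles measured 35.6 mm apart against a nominal 36 mm.
- **Pin:** I took the smallest of the three pin-like things, the one in the cork block, and lowered it through the eyes with almost no force. The collar touched down at 96.3 mm tool height, against about 96 mm predicted. A picture taken after release showed it upright and fully home.
- **Last checks:** In the final wrist and scene pictures both handles are between the pads, the shells are closed and the pin is in. I saw no shift in the other things in the scene view. Wrist force was about 6 N at the end; the highest I read was about 25 N, while pushing the right half onto its stop.
- **One reading disagreed:** the gripper opening scaled to about 47 mm at the final grip, not the 52 mm expected across the handles. It also read 18.8 mm on the 20 mm pin handle. I took this as an uneven scale plus pad give, because the pictures show the handles properly gripped, but I did not confirm it.

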